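Reset the bench power unit under its push-latch cover

TASK

The bench power unit has tripped. Press its push-latch cover so that it pops open, press the round reset key inside fully down and let it come back up, leaving the square key alone, then push the cover shut and press it until it latches closed again. Use only fingertips or the outside of the fingers, pick nothing up, leave the loose things on the bench where they are, and move clear at the end.

Things in the scene. Friction and masses are not known exactly. Their poses are not given: they have to be found in the camera images.
- unit: Bench power unit: grey steel box bolted to the bench, 170 mm along its x, 170 mm along its y; origin at the centre of its underside, z up, yaw within 0.4 rad of the world. Rim of its open top 72 mm above the bench, inner panel 53 mm. Its cover is hinged along x on its +y side (robot's left). A 46 x 22 mm black latch housing, 64 mm high, stands inside, 66 mm to -y of the centre.
- cover (a joint): Angle of the cover in rad: 0 shut and latched, 1.5 fully open, -0.075 pressed in to a hard stop. Push-push latch: pressed in past -0.065 and let go, a shut cover springs fully open by itself in about 2 s; an open one, pushed down past -0.065 and let go, comes back to 0 and stays. About 1 to 2 N at the free edge swings it down, 2 to 8 N presses it in, with slight bumps. Latched, it cannot be pulled open.
- cover_press (a point): The place to press: on the cover's outer face, centre of a 60 x 22 mm dark pad at the middle of the free edge, 22 mm from that edge, 160 mm from the hinge. z is the face's outward normal, y points to the hinge. Turns with the cover.
- cover_hinge (a point): On the cover's hinge axis, at its middle, 88 mm to the unit's +y, 86 mm above the bench, level with the underside of the closed cover. The cover is a plastic plate 184 mm along the hinge, 182 mm from hinge to free edge, 5 mm thick (top 91 mm above the bench when shut), with an 14 mm skirt on three sides. x runs along the hinge; axes turn with the cover.
- round_key (a joint): Travel of the round reset key in m: 0 = up, 0.006 = fully down. Sprung: about 1.5 N to start, 4 N fully down; it returns by itself.
- round_key_top (a point): Centre of the top of the round reset key (29 mm diameter, white, in a round black bezel of 38 mm), 72 mm above the bench when up. It stands 37 mm to one side (unit x) of the unit's middle, 30 mm to -y; the two keys may have changed places. Under the cover, unseen until that opens.
- square_key (a joint): Travel of the square test key in m: 0 = up, 0.006 = fully down. Must not be pressed.
- square_key_top (a point): Centre of the top of the square test key (28 x 28 mm, white, in a square black bezel), 72 mm above the bench, 74 mm from the round key's centre.
- wrench: Loose steel open-ended wrench 190 mm long lying flat beside the unit; bystander.
- screwdriver: Loose screwdriver 200 mm long lying between the robot and the unit; bystander.
- grease_tin: Loose round tin, 66 mm diameter, 60 mm high, beyond the unit; bystander.
- hammer: Loose hammer lying to the robot's right; bystander.
- horseshoe: Loose flat horseshoe about 120 mm wide, 9 mm thick, to the robot's left; bystander.
- tape_measure: Loose black tape measure, 65 x 65 x 35 mm, to the robot's left; bystander.
- bar_end: Loose upright steel bar end, 28 mm diameter, 50 mm high, beyond the unit; bystander.

How it is judged:
On the way, in this order (a step that is already met when the one before it is completed fails the run):
1. the cover has popped open (value of joint cover above 1.1 rad), for 0.1 s.
2. the round key is pressed fully down, with the cover open (value of joint round_key above 0.0045 m and value of joint cover above 0.8 rad), for 0.05 s.
3. the cover is pressed in past its latch (value of joint cover below -0.03 rad), for 0.02 s.
At the end, for the whole second after the job is handed in: The cover stands shut and still on its latch (within 0.03 rad of 0), both keys are up (within 1.5 mm), and each loose thing is within 30 mm of where it began (value of joint cover between -0.03 and 0.03 rad and velocity of joint cover between -0.05 and 0.05 rad/s and value of joint each of round_key, square_key below 0.0015 m and distance of each of wrench, screwdriver, grease_tin, hammer, horseshoe, tape_measure, bar_end from where it was at the start of the episode below 0.03 m); the robot touches nothing.
It fails at once if the square key is pressed (3 mm or more) (value of joint square_key above 0.003 m).
It fails at once if a loose thing is shifted by more than 30 mm, lifted or carried (distance of any of wrench, screwdriver, grease_tin, hammer, horseshoe, tape_measure, bar_end from where it was at the start of the episode above 0.03 m).
It also fails if it takes over 61 s, if anything falls off the work surface, if the arm or the gripper's body presses on something with over 40 N, if the wrist force passes 120 N, or if a joint passes its speed limit or range.

ROBOT

A 6-joint arm with a two-finger parallel gripper is mounted at the origin on the work surface. World frame = base frame: x ahead of the robot, y to its left, z up, the work surface at z = 0. Lengths are in m, angles in rad, forces in N, time in s.
With the tool pointing down it reaches from about 0.35 to 0.975 m from the base axis. Payload 4.9 kg.
Tool frame: the origin (TCP) lies between the finger pads; the fingertips stand 22 mm ahead of it and the grasp point (between the pads) lies 3 mm ahead of it; z points along the fingers, y is the line along which they close (so a half turn about z gives the same grasp; the last joint's range is limited). The gripper opens to 85 mm and grips with 20 to 120 N. Pads are 22 mm wide; open, the fingers measure 114 mm over their backs; the gripper's body (76 mm by 85 mm) begins 54 mm behind the grasp point. The pads swing forward as they close: fully open they stand 13 mm farther back than shut.
Start: joints at [-1.369, 0.053, 1.613, -0, 1.476, -0.119], TCP at [0.197, -0.593, 0.253] pointing down, gripper open.
Joint ranges: [-3.01, 3.01], [-1.01, 2.22], [0.06, 2.58], [-1.02, 4.17], [0.09, 2.62], [-3.14, 3.14]. Speed limits (rad/s): [2.57, 2.57, 3.14, 3.14, 3.14, 3.14].

INTERFACE

Orientations are given as a unit quaternion [w, x, y, z].
In Python, from plant import state, grab_frame, get_calibration, job_done, recognise, regions_of gives the robot as it stands.
- The arm moves only by the tool apply_moves, never from a script. Its argument "targets" is a list of rows, each an object with "translation": the shift along the tool's x, y, z normalised to -1 to 1, where 1 is 100 mm, a list of three; "twist": the turn about the tool's z normalised to -1 to 1, where 1 is 0.1 rad; "hand": the opening, from 0 (shut) to 1 (fully open). A call has 1 to 8 rows; each row shifts and turns the commanded pose from where the row before left it, along the tool's axes as they then stand; what a row does not reach is not made up. A row lasts 1/10 s, in which the tool goes at most 50 mm and 8.59 degrees, less where a joint would pass 70% of its speed; a pose out of reach is approached as far as the arm can. A call with a number of a shift or a turn outside -1 to 1 is refused whole. A call with a gripper value outside its range is refused whole. The fingers move at their own pace and stop on an object; the grip force is fixed at half the most. Time passes only in rows, so rows that do not move let the fingers close. It gives the time, the measured TCP pose, the force, the opening and the grip force at its end, in the units of the state.
- state(): the state, without advancing time (a new reading comes with each control period).
- grab_frame(name): name is "side" or "top" or "wrist"; returns the picture (420x560x3 uint8, red, green, blue); there is no depth.
- get_calibration(name): a dict with "camera_matrix" (3x3 intrinsics, pixels), "pose" (4x4, takes a point from camera to world coordinates). Camera axes: x right, y up, looking along -z (the intrinsics and any distortion apply to the point x, -y, -z); pixel columns grow to the right and rows downward; lengths in m; the calibration is good to about 2 mm. A picture is of the moment at which its call begins: read the wrist's pose just before it. get_calibration takes no time and is no camera call; for the wrist camera it gives the pose at the moment of the call.
- job_done(): hands the job in; it is judged then, once.
Trained networks look in the newest picture that a camera, given by its name, has taken for a name from the list of things; names that differ only in an ending like _2 or _b are one class to them, and where a whole thing is asked for, a point or a joint stands for the part that bears it (a point fixed in the world has none). Each returns a list of dicts, best first, with "score" (0 to 1); they miss things now and then, are a little off and sometimes report something else, mostly with a low value. They report only what shows in the picture. A call takes as long as a camera call.
- recognise(camera, query): "point" ([x, y, z] in m, in world coordinates, good to about 4 mm: the middle of the surface that is visible of it).
- regions_of(camera, query): "pixels" (420x560 bool, what is visible of it).
The state is a dict: "time": time; "joint_pos": joint angles; "joint_vel": joint speeds; "joint_efforts": joint torques, N m; "tool_pos": TCP position; "tool_rot": TCP orientation; "contact_force": force on the tool from outside, world axes, zero at the start; "ft_torque": the same for the moment, N m; "gripper_width": opening from 0.0 (shut) to 1.0 (fully open); "grasp_force": force on a finger pad.
Only numpy, scipy, OpenCV 4.12 (cv2) and the standard library are available. Lean on these libraries where they do the work, as an engineer would, in place of code of your own. Each camera call takes 0.05 s, during which the arm holds its last target. There are 200 camera calls.

## Working session

There is one attempt and no reset: what is moved stays moved. The work goes in short steps, Python scripts to look and compute and a tool call to move; the robot and the scene stay as the last step left them, time stands still between calls to the robot, and variables do not carry over. Pictures are saved under pics/ and viewed, at most 10 in all, crops included, and the job is handed in when it is done.

Besides the shell and the picture viewer there is one more tool, called as a command line: name --argument value ..., lists and objects as JSON in quotes. apply_moves: Moves the arm, as the interface text tells. Its arguments: {"type":"object","properties":{"targets":{"type":"array"}},"required":["targets"]}

```bash
mkdir -p pics; ls
python3 - <<'E'
from plant import *
import cv2,numpy as np
s=state();print(s)
ims=[]
for c in("side","top"):
    im=grab_frame(c);ims.append(im)
    for q in("cover","cover_press","unit"):
        for r in recognise(c,q)[:2]:print(c,q,np.round(r["point"],4),round(r["score"],2))
    k=get_calibration(c);print(k["camera_matrix"].round(1).tolist(),k["pose"].round(3).tolist())
    cv2.imwrite(f"pics/{c}1.png",im[:,:,::-1])
print(state()["time"])
E
```

```text
pics
{'time': 0.0, 'joint_pos': array([-1.36902552e+00,  5.33757972e-02,  1.61427072e+00,  1.15147876e-05,
        1.47600097e+00, -1.18985559e-01]), 'joint_vel': array([ 2.10209306e-03,  1.11365240e-03,  1.05631755e-03,  6.37001044e-04,
       -5.64445236e-05,  2.62593123e-03]), 'joint_efforts': array([ 2.27360106e-03, -3.93670034e+01, -3.70181751e+01,  8.58321209e-05,
        7.15511647e-03, -7.47270576e-06]), 'tool_pos': array([ 0.19694987, -0.5925587 ,  0.25206514]), 'tool_rot': array([-1.02677411e-03,  9.87166528e-01,  1.59690920e-01, -3.67892690e-05]), 'contact_force': array([-0.76637698,  0.66742998, -0.5602418 ]), 'ft_torque': array([-0.0006959 ,  0.01319859,  0.00613745]), 'grasp_force': 0.0, 'gripper_width': 1.001844520543545}
side cover [0.5829 0.0544 0.0917] 0.71
side cover_press [0.5809 0.0487 0.0912] 0.72
side unit [0.5815 0.0504 0.0916] 0.71
side unit [0.5713 0.0751 0.0906] 0.65
[[449.8, 0.0, 277.6], [0.0, 449.8, 204.2], [0.0, 0.0, 1.0]] [[-0.781, 0.457, -0.426, 0.037], [-0.625, -0.575, 0.528, 0.641], [-0.003, 0.678, 0.735, 1.018], [0.0, 0.0, 0.0, 1.0]]
top cover [0.5909 0.046  0.0912] 0.68
top cover_press [0.5876 0.0416 0.0895] 0.79
top unit [0.5878 0.0453 0.0894] 0.7
[[474.0, 0.0, 277.4], [0.0, 474.0, 208.9], [0.0, 0.0, 1.0]] [[-0.019, 0.994, -0.112, 0.449], [-1.0, -0.021, -0.014, -0.035], [-0.016, 0.112, 0.994, 1.168], [0.0, 0.0, 0.0, 1.0]]
0.4
```

View pics/top1.png

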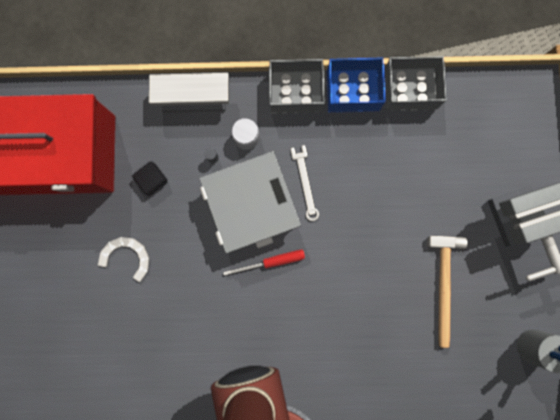

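View pics/side1.png

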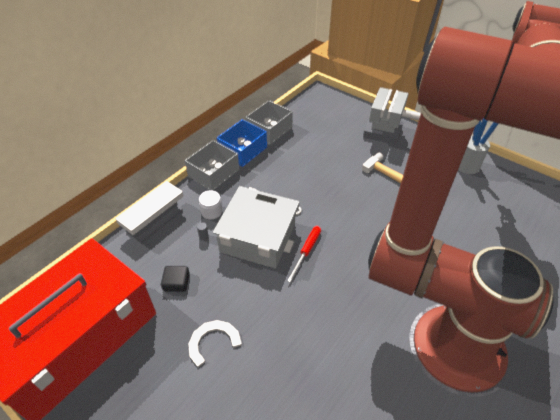

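The top view shows the shut cover with corners near (202,185), (275,152), (299,222) and (228,251), and the dark pad at (278,190). The hinge is on the left, the wrench passes just right of the pad from (298,150) to (312,215), and the screwdriver lies below. The side view agrees. The tin and bar end stand beyond the unit.

```bash
cat > h.py <<'E'
from plant import *
import cv2,numpy as np
from scipy.spatial.transform import Rotation as R
def w2p(c,P,k=None):
    k=k or get_calibration(c);T=np.linalg.inv(k["pose"]);p=(T[:3,:3]@np.atleast_2d(P).T).T+T[:3,3]
    q=p*[1,-1,-1];q=q@k["camera_matrix"].T;return q[:,:2]/q[:,2:]
def p2w(c,uv,z,k=None):
    k=k or get_calibration(c);uv=np.atleast_2d(uv).astype(float)
    d=np.c_[uv,np.ones(len(uv))]@np.linalg.inv(k["camera_matrix"]).T*[1,-1,-1]
    d=d@k["pose"][:3,:3].T;o=k["pose"][:3,3];return o+d*((z-o[2])/d[:,2])[:,None]
def tool():
    s=state();q=s["tool_rot"];return s,R.from_quat([q[1],q[2],q[3],q[0]])
E
python3 - <<'E'
from h import *
k=get_calibration("top");ks=get_calibration("side")
im=cv2.imread("pics/top1.png");g=cv2.cvtColor(im,6)
m=np.zeros(g.shape,np.uint8);cv2.fillConvexPoly(m,np.array([(268,165),(283,165),(296,215),(268,215)]),255)
d=((g<60)&(m>0)).astype(np.uint8)
n,l,st,ce=cv2.connectedComponentsWithStats(d);i=1+st[1:,4].argmax();pad=ce[i]
rect=cv2.minAreaRect(np.argwhere(l==i)[:,::-1].astype(np.float32));print("pad",pad,rect)
b=cv2.boxPoints(rect);W=p2w("top",b,.091,k)[:,:2];print(W.round(4).tolist(),p2w("top",pad,.091,k))
c=np.array([(202,185),(275,152),(299,222),(228,251)]);W=p2w("top",c,.091,k);print(W.round(4))
print(W.mean(0),[np.arctan2(*(a-b)[1::-1]) for a,b in((W[0],W[3]),(W[1],W[2]))])
e=[np.linalg.norm(W[i]-W[i-1]) for i in range(4)];print(e)
im=cv2.imread("pics/side1.png")
print(p2w("side",[[268,199]],.091,ks))
E
```

```text
pad [277.74264706 190.86029412] ((277.6085205078125, 190.72314453125), (22.12514305114746, 6.370856285095215), 69.775146484375)
[[0.6346, -0.0059], [0.6394, -0.0197], [0.5908, -0.0363], [0.586, -0.0225]] [[ 0.6123235  -0.02143674  0.091     ]]
[[ 0.6298  0.1529  0.091 ]
 [ 0.7034 -0.0168  0.091 ]
 [ 0.5396 -0.0684  0.091 ]
 [ 0.477   0.094   0.091 ]]
[0.58746276 0.04038611 0.091     ] [np.float64(0.3678437108424025), np.float64(0.3051631788017263)]
[np.float64(0.1636977705165012), np.float64(0.18500343101472627), np.float64(0.17175671873542128), np.float64(0.17408291070575319)]
[[ 0.60815008 -0.02431367  0.091     ]]
```

apply_moves --targets '[{"translation":[0.4,-0.285,0],"twist":0,"hand":0},{"translation":[0.4,-0.285,0],"twist":0,"hand":0},{"translation":[0.4,-0.285,0],"twist":0,"hand":0},{"translation":[0.4,-0.285,0],"twist":0,"hand":0},{"translation":[0.4,-0.285,0],"twist":0,"hand":0},{"translation":[0.4,-0.285,0],"twist":0,"hand":0},{"translation":[0.4,-0.285,0],"twist":0,"hand":0},{"translation":[0.4,-0.285,0],"twist":0,"hand":0}]'

```text
time: 1.2
tool_pos: [0.4297, -0.2741, 0.2536]
tool_rot: [0.0, 0.987, 0.16, 0.0]
contact_force: [1.2, -0.4, 0.2]
gripper_width: 0.001
grasp_force: 0.0
```

apply_moves --targets '[{"translation":[0.4,-0.285,0],"twist":0,"hand":0},{"translation":[0.4,-0.285,0],"twist":0,"hand":0},{"translation":[0.4,-0.285,0],"twist":0,"hand":0},{"translation":[0.4,-0.285,0],"twist":0,"hand":0},{"translation":[0.4,-0.2,0],"twist":-0.2,"hand":0},{"translation":[0,0,0],"twist":0,"hand":0},{"translation":[0,0,0],"twist":0,"hand":0}]'

```text
time: 1.9
tool_pos: [0.5767, -0.0848, 0.2531]
tool_rot: [0.0, 0.985, 0.171, -0.0]
contact_force: [0.4, 0.6, -0.0]
gripper_width: 0.006
grasp_force: 0.0
```

Run:
```python
from h import *
s,r=tool();print(s["time"],s["tool_pos"],r.as_matrix()[:2,:2].round(3),s["gripper_width"],s["contact_force"])
for c in("wrist",):
    im=grab_frame(c);cv2.imwrite(f"pics/{c}2.png",im[:,:,::-1]);print(*[(q,np.round(x["point"],4),round(x["score"],2)) for q in("cover_press","cover","wrench") for x in recognise(c,q)[:1]])
print(get_calibration("wrist")["pose"].round(3))
```

```text
1.9 [ 0.57670414 -0.08478617  0.25307414] [[ 0.942  0.336]
 [ 0.336 -0.942]] 0.005639712565381838 [ 0.41485782  0.58567339 -0.02590792]
('cover_press', array([0.6029, 0.0476, 0.0884]), 0.72) ('cover', array([0.608 , 0.0458, 0.0916]), 0.76) ('wrench', array([ 0.6634, -0.0867,  0.0046]), 0.81)
[[ 0.332  0.891  0.309  0.657]
 [-0.943  0.314  0.109 -0.058]
 [-0.    -0.328  0.945  0.373]
 [ 0.     0.     0.     1.   ]]
```

View pics/wrist2.png

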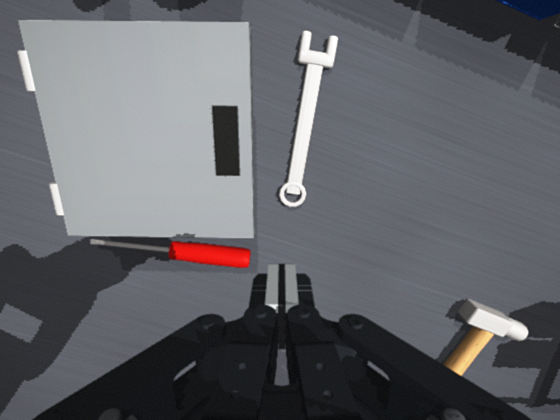

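The wrist view shows the whole cover with corners (20,20), (248,22), (254,237), (67,236). The pad is centred near (226,141), and the fingertips are at about (282,270).

Run:
```python
from h import *
from scipy.optimize import least_squares
k=get_calibration("wrist");kt=get_calibration("top")
pad=p2w("wrist",[(211,106),(237,106),(240,176),(216,176)],.091,k);print(pad.round(4),pad.mean(0))
C=np.array([[-92,88],[-92,-94],[92,-94],[92,88]])/1e3
# wrist corner order: far = +x
obs=[("wrist",k,[[92,88],[92,-94],[-92,-94],[-92,88]],[(20,20),(248,22),(254,237),(67,236)]),
("wrist",k,[[30,-61],[30,-83],[-30,-83],[-30,-61]],[(211,106),(237,106),(240,176),(216,176)]),
("top",kt,[[92,88],[92,-94],[-92,-94],[-92,88]],[(202,185),(275,152),(299,222),(228,251)]),
("top",kt,[[0,-72]],[(277.7,190.8)])]
def f(p,sp=0):
    e=[]
    for c,kk,U,uv in obs:
        U=np.array(U)/1e3;cs,sn=np.cos(p[2]),np.sin(p[2])
        W=np.c_[p[0]+cs*U[:,0]-sn*U[:,1],p[1]+sn*U[:,0]+cs*U[:,1],np.full(len(U),.091)]
        e.append((w2p(c,W,kk)-uv).ravel()*(1 if c=="wrist" else 1.5))
    return np.concatenate(e) if not sp else e
s=least_squares(f,[.587,.045,.34],loss="soft_l1");print(s.x);print([x.round(1).tolist() for x in f(s.x,1)])
p=s.x;cs,sn=np.cos(p[2]),np.sin(p[2])
open("unit.txt","w").write(repr(p.tolist()))
st,r=tool();t=r.inv().apply(np.array([p[0]+sn*.072,p[1]-cs*.072,.113])-st["tool_pos"]);print("to pad contact, tool axes",t)
```

```text
[[ 0.6372 -0.0022  0.091 ]
 [ 0.6445 -0.023   0.091 ]
 [ 0.5875 -0.0431  0.091 ]
 [ 0.5802 -0.0224  0.091 ]] [ 0.61235097 -0.02266076  0.091     ]
[0.58946431 0.0452443  0.33055078]
[[-3.5, 0.3, 0.7, 0.5, -0.4, 1.0, 0.1, 0.6], [0.8, -0.3, 0.7, -0.1, 0.1, -0.6, -0.0, -0.7], [-3.6, -11.6, -2.0, -2.2, 3.5, 4.3, -3.0, 2.1], [1.0, -0.3]]
to pad contact, tool axes [ 0.05610665 -0.04782249  0.14034386]
```

apply_moves --targets '[{"translation":[0.28,-0.24,0.3],"twist":0.12,"hand":0},{"translation":[0.28,-0.24,0.3],"twist":0,"hand":0},{"translation":[0,0,0.4],"twist":0,"hand":0},{"translation":[0,0,0.3],"twist":0,"hand":0},{"translation":[0,0,0],"twist":0,"hand":0},{"translation":[0,0,0],"twist":0,"hand":0}]'

```text
time: 2.7
tool_pos: [0.6132, -0.0227, 0.1237]
tool_rot: [-0.0, 0.987, 0.163, -0.0]
contact_force: [0.2, -0.1, 1.4]
gripper_width: 0.002
grasp_force: 0.0
```

apply_moves --targets '[{"translation":[0,0,0.1],"twist":0,"hand":0},{"translation":[0,0,0.04],"twist":0,"hand":0},{"translation":[0,0,0.02],"twist":0,"hand":0},{"translation":[0,0,0.02],"twist":0,"hand":0},{"translation":[0,0,0],"twist":0,"hand":0}]'

```text
time: 3.2
tool_pos: [0.6136, -0.0219, 0.1055]
tool_rot: [-0.0, 0.987, 0.164, 0.0]
contact_force: [0.6, -0.5, 1.2]
gripper_width: -0.001
grasp_force: 0.4
```

apply_moves --targets '[{"translation":[0,0,0.03],"twist":0,"hand":0},{"translation":[0,0,0],"twist":0,"hand":0}]'

```text
time: 3.4
tool_pos: [0.6133, -0.0217, 0.1019]
tool_rot: [-0.0, 0.987, 0.164, -0.0]
contact_force: [0.3, -0.2, 1.0]
gripper_width: -0.005
grasp_force: 0.7
```

apply_moves --targets '[{"translation":[0,0,0.02],"twist":0,"hand":0},{"translation":[0,0,0],"twist":0,"hand":0}]'

```text
time: 3.6
tool_pos: [0.6134, -0.0217, 0.1006]
tool_rot: [-0.0, 0.987, 0.164, -0.0]
contact_force: [-2.1, 0.2, 5.0]
gripper_width: 0.003
grasp_force: 2.3
```

apply_moves --targets '[{"translation":[0,0,0.02],"twist":0,"hand":0},{"translation":[0,0,0],"twist":0,"hand":0}]'

```text
time: 3.8
tool_pos: [0.6135, -0.0217, 0.0996]
tool_rot: [-0.0, 0.986, 0.164, -0.0]
contact_force: [-3.8, 0.8, 9.5]
gripper_width: -0.004
grasp_force: 4.6
```

apply_moves --targets '[{"translation":[0,0,0.02],"twist":0,"hand":0},{"translation":[0,0,0],"twist":0,"hand":0}]'

```text
time: 4.0
tool_pos: [0.6135, -0.0216, 0.0986]
tool_rot: [-0.0, 0.986, 0.164, -0.001]
contact_force: [-6.8, 1.6, 13.6]
gripper_width: -0.0
grasp_force: 6.8
```

apply_moves --targets '[{"translation":[0,0,0.03],"twist":0,"hand":0},{"translation":[0,0,0],"twist":0,"hand":0},{"translation":[0,0,-0.2],"twist":0,"hand":0},{"translation":[0,0.2,-0.4],"twist":0,"hand":0},{"translation":[0,0.3,-0.4],"twist":0,"hand":0},{"translation":[0,0.3,-0.4],"twist":0,"hand":0},{"translation":[0,0.2,0],"twist":0,"hand":0}]'

```text
time: 4.7
tool_pos: [0.6493, -0.1189, 0.2414]
tool_rot: [0.003, 0.987, 0.163, 0.006]
contact_force: [1.0, 0.8, 0.9]
gripper_width: 0.002
grasp_force: 0.0
```

apply_moves --targets '[{"translation":[0,0,0],"twist":0,"hand":0},{"translation":[0,0,0],"twist":0,"hand":0},{"translation":[0,0,0],"twist":0,"hand":0},{"translation":[0,0,0],"twist":0,"hand":0},{"translation":[0,0,0],"twist":0,"hand":0},{"translation":[0,0,0],"twist":0,"hand":0},{"translation":[0,0,0],"twist":0,"hand":0},{"translation":[0,0,0],"twist":0,"hand":0}]'

```text
time: 5.5
tool_pos: [0.6458, -0.1164, 0.2334]
tool_rot: [0.0, 0.987, 0.164, 0.0]
contact_force: [0.0, -1.0, 0.5]
gripper_width: 0.003
grasp_force: 0.0
```

apply_moves --targets '[{"translation":[0,0,0],"twist":0,"hand":0},{"translation":[0,0,0],"twist":0,"hand":0},{"translation":[0,0,0],"twist":0,"hand":0},{"translation":[0,0,0],"twist":0,"hand":0},{"translation":[0,0,0],"twist":0,"hand":0},{"translation":[0,0,0],"twist":0,"hand":0},{"translation":[0,0,0],"twist":0,"hand":0},{"translation":[0,0,0],"twist":0,"hand":0}]'

```text
time: 6.3
tool_pos: [0.6458, -0.1165, 0.2333]
tool_rot: [-0.0, 0.987, 0.164, -0.0]
contact_force: [-0.6, 0.2, 0.8]
gripper_width: 0.0
grasp_force: 0.0
```

Run:
```python
from h import *
s,r=tool();print(s["time"],s["tool_pos"])
p=eval(open("unit.txt").read());cs,sn=np.cos(p[2]),np.sin(p[2])
ims=[]
for c in("wrist","side","top"):
    im=grab_frame(c);ims.append(im)
    for q in("round_key_top","square_key_top"):
        for x in recognise(c,q)[:2]:
            w=np.array(x["point"]);d=w[:2]-p[:2];print(c,q,w.round(4),"unit",np.round([cs*d[0]+sn*d[1],-sn*d[0]+cs*d[1]],4),round(x["score"],2))
cv2.imwrite("pics/w3.png",np.hstack([ims[0][:,:,::-1][:,:400],ims[1][100:,100:500,::-1].copy() if 0 else ims[1][:,80:480,::-1]]))
st,r=tool()
for sx in(37,-37):
    t=r.inv().apply(np.array([p[0]+cs*sx/1e3+sn*.030,p[1]+sn*sx/1e3-cs*.030,.094])-st["tool_pos"]);print(sx,t.round(4))
```

```text
6.3 [ 0.64578785 -0.11653178  0.23328353]
wrist round_key_top [0.6326 0.0262 0.0719] unit [ 0.0346 -0.032 ] 0.7
side round_key_top [ 0.4092 -0.4023  0.0248] unit [-0.3158 -0.3648] 0.75
top round_key_top [0.6325 0.032  0.0754] unit [ 0.0364 -0.0265] 0.7
top square_key_top [0.4339 0.0644 0.0118] unit [-0.1409  0.0686] 0.47
top square_key_top [ 0.6616 -0.0873  0.0089] unit [ 0.0252 -0.1488] 0.16
37 [ 0.036  -0.1413  0.1393]
-37 [-0.038  -0.1412  0.1393]
```

View pics/w3.png

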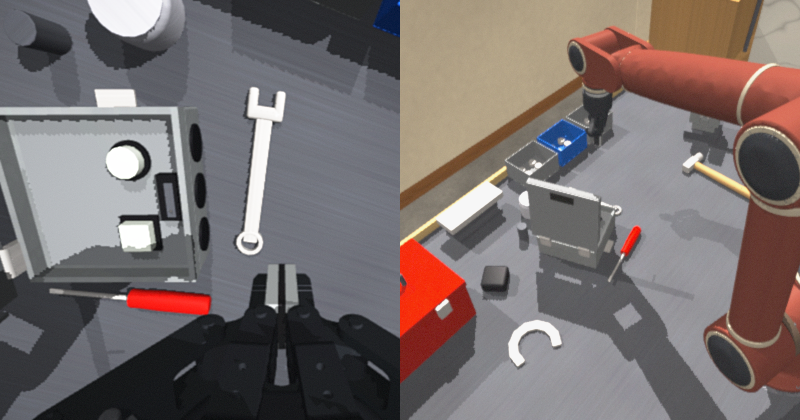

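The cover stands open. The round key is at the far (+x) side at (125,160) in the left half, the square key is nearer at (137,237), and the loose things haven't moved. The detector gives unit (35,-32) mm for the round key against (37,-30) mm nominal.

apply_moves --targets '[{"translation":[0.12,-0.47,0],"twist":0,"hand":0},{"translation":[0.12,-0.47,0],"twist":0,"hand":0},{"translation":[0.12,-0.47,0],"twist":0,"hand":0},{"translation":[0,0,0.4],"twist":0,"hand":0},{"translation":[0,0,0.4],"twist":0,"hand":0},{"translation":[0,0,0.4],"twist":0,"hand":0},{"translation":[0,0,0],"twist":0,"hand":0},{"translation":[0,0,0],"twist":0,"hand":0}]'

```text
time: 7.55
tool_pos: [0.6341, 0.0285, 0.1132]
tool_rot: [-0.0, 0.987, 0.164, -0.001]
contact_force: [0.7, 0.7, 1.1]
gripper_width: -0.002
grasp_force: 0.0
```

Run:
```python
from h import *
s,r=tool();print(s["time"],s["tool_pos"],s["contact_force"])
p=eval(open("unit.txt").read());cs,sn=np.cos(p[2]),np.sin(p[2])
im=grab_frame("wrist");cv2.imwrite("pics/w4.png",im[:,:,::-1])
print(r.inv().apply(np.array([p[0]+cs*.037+sn*.030,p[1]+sn*.037-cs*.030,.094])-s["tool_pos"]))
```

```text
7.55 [0.63411106 0.02853605 0.11322272] [0.73871117 0.700128   1.06623709]
[ 0.00021698 -0.00028506  0.0192226 ]
```

View pics/w4.png

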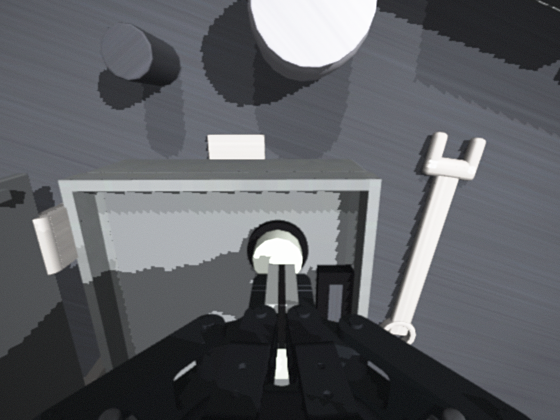

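The shut fingertips at (282,268) are centred over the round key at (278,250). The latch housing at (335,290) is clear of them.

apply_moves --targets '[{"translation":[0,0,0.15],"twist":0,"hand":0},{"translation":[0,0,0.06],"twist":0,"hand":0},{"translation":[0,0,0.05],"twist":0,"hand":0},{"translation":[0,0,0],"twist":0,"hand":0},{"translation":[0,0,0],"twist":0,"hand":0}]'

```text
time: 8.1
tool_pos: [0.6352, 0.0284, 0.0885]
tool_rot: [0.0, 0.987, 0.164, 0.001]
contact_force: [0.1, -1.1, 3.8]
gripper_width: 0.002
grasp_force: 1.8
```

apply_moves --targets '[{"translation":[0,0,0.02],"twist":0,"hand":0},{"translation":[0,0,0],"twist":0,"hand":0}]'

```text
time: 8.3
tool_pos: [0.6353, 0.0284, 0.0879]
tool_rot: [0.0, 0.987, 0.164, 0.001]
contact_force: [-3.4, -0.9, 12.4]
gripper_width: 0.004
grasp_force: 6.0
```

apply_moves --targets '[{"translation":[0,0,-0.2],"twist":0,"hand":0},{"translation":[0,0,-0.44],"twist":0,"hand":0},{"translation":[0,0,-0.44],"twist":0,"hand":0},{"translation":[0,0,-0.44],"twist":0,"hand":0},{"translation":[0,0,-0.44],"twist":0,"hand":0},{"translation":[0,0,-0.44],"twist":0,"hand":0},{"translation":[0,0,0],"twist":0,"hand":0},{"translation":[0,0,0],"twist":0,"hand":0}]'

```text
time: 9.1
tool_pos: [0.6348, 0.0286, 0.3267]
tool_rot: [0.0, 0.987, 0.164, 0.001]
contact_force: [0.3, 0.9, -0.3]
gripper_width: -0.002
grasp_force: 0.0
```

apply_moves --targets '[{"translation":[-0.1,-0.42,0],"twist":0,"hand":0},{"translation":[-0.1,-0.42,0],"twist":0,"hand":0},{"translation":[-0.1,-0.42,0],"twist":0,"hand":0},{"translation":[-0.07,-0.44,0],"twist":0,"hand":0},{"translation":[0,0,0],"twist":0,"hand":0},{"translation":[0,0,0],"twist":0,"hand":0}]'

```text
time: 9.7
tool_pos: [0.5434, 0.178, 0.3229]
tool_rot: [0.0, 0.986, 0.165, -0.002]
contact_force: [0.2, -0.1, 0.1]
gripper_width: -0.001
grasp_force: 0.0
```

```bash
cat >> h.py <<'E'
def unit_tip():
    p=eval(open("unit.txt").read());s,r=tool();d=s["tool_pos"]+r.apply([0,0,.022])-[p[0],p[1],0]
    return s["time"],R.from_euler("z",-p[2]).apply(d).round(4),s["contact_force"].round(1)
E
python3 - <<'E'
from h import *
print(unit_tip())
for c in("side","top"):
    im=grab_frame(c)
    for q in ("cover","cover_press"):
        for x in recognise(c,q)[:1]:
            p=eval(open("unit.txt").read());print(c,q,R.from_euler("z",-p[2]).apply(np.array(x["point"])-[p[0],p[1],0]).round(4),round(x["score"],2))
    cv2.imwrite(f"pics/{c}5.png",im[:,:,::-1])
E
```

```text
(9.7, array([-0.0006,  0.1406,  0.3009]), array([ 0.2, -0.1,  0.1]))
side cover [-0.0132  0.0912  0.1859] 0.9
side cover_press [-0.0153  0.0889  0.1866] 0.71
top cover [-0.0017  0.0706  0.2659] 0.9
top cover_press [-0.0077  0.0735  0.2644] 0.61
```

View pics/side5.png

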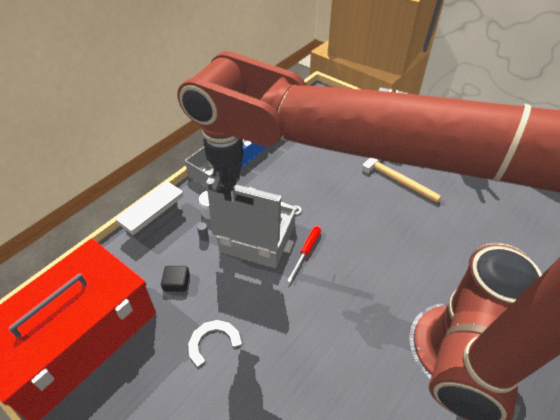

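The side view shows the hand just behind the upright open cover at (235,190). The loose things are undisturbed.

apply_moves --targets '[{"translation":[0,0,0.33],"twist":0,"hand":0},{"translation":[0,0,0.32],"twist":0,"hand":0},{"translation":[0,0,0],"twist":0,"hand":0},{"translation":[0,0.22,0],"twist":0,"hand":0},{"translation":[0,0.21,0],"twist":0,"hand":0},{"translation":[0,0.15,0.02],"twist":0,"hand":0},{"translation":[0,0.15,0.02],"twist":0,"hand":0},{"translation":[0,0,0],"twist":0,"hand":0}]'

```text
time: 10.8
tool_pos: [0.5687, 0.1068, 0.2566]
tool_rot: [0.0, 0.987, 0.162, 0.0]
contact_force: [-0.7, 0.3, 0.2]
gripper_width: -0.001
grasp_force: 0.3
```

apply_moves --targets '[{"translation":[0,0.14,0.05],"twist":0,"hand":0},{"translation":[0,0.14,0.05],"twist":0,"hand":0},{"translation":[0,0.13,0.07],"twist":0,"hand":0},{"translation":[0,0.14,0.07],"twist":0,"hand":0},{"translation":[0,0,0],"twist":0,"hand":0}]'

```text
time: 11.3
tool_pos: [0.5853, 0.0545, 0.2301]
tool_rot: [0.0, 0.987, 0.163, -0.002]
contact_force: [-0.5, 1.1, -1.2]
gripper_width: -0.002
grasp_force: 0.3
```

Run:
```python
from h import *
print(unit_tip())
im=grab_frame("side");cv2.imwrite("pics/side6.png",im[:,:,::-1])
```

```text
(11.3, array([-0.001 ,  0.0101,  0.2081]), array([-0.5,  1.1, -1.2]))
```

View pics/side6.png

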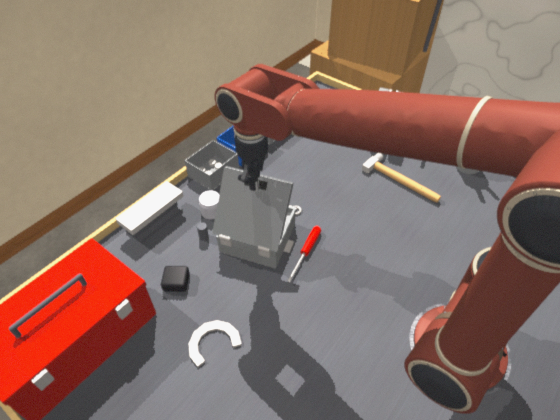

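The cover is about halfway down, with the fingertips on its outer face at (258,180). I'll continue along the arc.

apply_moves --targets '[{"translation":[0,0.11,0.09],"twist":0,"hand":0},{"translation":[0,0.12,0.09],"twist":0,"hand":0},{"translation":[0,0.1,0.12],"twist":0,"hand":0},{"translation":[0,0.11,0.12],"twist":0,"hand":0},{"translation":[0,0.07,0.1],"twist":0,"hand":0},{"translation":[0,0.07,0.1],"twist":0,"hand":0},{"translation":[0,0.06,0.11],"twist":0,"hand":0},{"translation":[0,0.05,0.11],"twist":0,"hand":0}]'

```text
time: 12.15
tool_pos: [0.6082, -0.0094, 0.1475]
tool_rot: [0.0, 0.987, 0.164, 0.0]
contact_force: [-0.5, 1.6, 1.8]
gripper_width: 0.0
grasp_force: 0.8
```

apply_moves --targets '[{"translation":[0,0.04,0.08],"twist":0,"hand":0},{"translation":[0,0.03,0.08],"twist":0,"hand":0},{"translation":[0,0.03,0.08],"twist":0,"hand":0},{"translation":[0,0.03,0.08],"twist":0,"hand":0},{"translation":[0,0,0],"twist":0,"hand":0}]'

```text
time: 12.65
tool_pos: [0.6126, -0.0207, 0.1166]
tool_rot: [-0.001, 0.986, 0.164, 0.0]
contact_force: [-0.0, 0.9, 1.1]
gripper_width: -0.0
grasp_force: 1.1
```

Run:
```python
from h import *
print(unit_tip())
```

```text
(12.65, array([ 0.0005, -0.0698,  0.0946]), array([-0. ,  0.9,  1.1]))
```

apply_moves --targets '[{"translation":[0,0.02,0.05],"twist":0,"hand":0},{"translation":[0,0,0.05],"twist":0,"hand":0},{"translation":[0,0,0.05],"twist":0,"hand":0},{"translation":[0,0,0.02],"twist":0,"hand":0},{"translation":[0,0,0.02],"twist":0,"hand":0},{"translation":[0,0,0.02],"twist":0,"hand":0},{"translation":[0,0,0],"twist":0,"hand":0}]'

```text
time: 13.35
tool_pos: [0.6149, -0.0232, 0.0984]
tool_rot: [0.0, 0.986, 0.164, 0.002]
contact_force: [-1.8, 2.7, 14.7]
gripper_width: -0.002
grasp_force: 6.9
```

At the hard stop, with the same force as in the first press. Now I'll release, move clear and check.

apply_moves --targets '[{"translation":[0,0,0.02],"twist":0,"hand":0},{"translation":[0,0,0],"twist":0,"hand":0},{"translation":[0,0,-0.1],"twist":0,"hand":0},{"translation":[0,0,-0.2],"twist":0,"hand":0},{"translation":[0,0.2,-0.4],"twist":0,"hand":0},{"translation":[0,0.3,-0.4],"twist":0,"hand":0},{"translation":[0,0.3,-0.4],"twist":0,"hand":0},{"translation":[0,0.3,0],"twist":0,"hand":0}]'

```text
time: 14.15
tool_pos: [0.6517, -0.1296, 0.251]
tool_rot: [0.003, 0.986, 0.164, 0.005]
contact_force: [1.1, -0.2, 2.2]
gripper_width: -0.001
grasp_force: 0.0
```

apply_moves --targets '[{"translation":[-0.3,0.3,0],"twist":0,"hand":0},{"translation":[-0.3,0.3,0],"twist":0,"hand":0},{"translation":[-0.3,0.3,0],"twist":0,"hand":0},{"translation":[0,0,0],"twist":0,"hand":0},{"translation":[0,0,0],"twist":0,"hand":0},{"translation":[0,0,0],"twist":0,"hand":0},{"translation":[0,0,0],"twist":0,"hand":0},{"translation":[0,0,0],"twist":0,"hand":0}]'

```text
time: 14.95
tool_pos: [0.5927, -0.2405, 0.2431]
tool_rot: [-0.0, 0.986, 0.164, -0.0]
contact_force: [-0.7, -0.1, 0.8]
gripper_width: -0.0
grasp_force: 0.0
```

apply_moves --targets '[{"translation":[0,0,0],"twist":0,"hand":0},{"translation":[0,0,0],"twist":0,"hand":0},{"translation":[0,0,0],"twist":0,"hand":0},{"translation":[0,0,0],"twist":0,"hand":0},{"translation":[0,0,0],"twist":0,"hand":0},{"translation":[0,0,0],"twist":0,"hand":0},{"translation":[0,0,0],"twist":0,"hand":0},{"translation":[0,0,0],"twist":0,"hand":0}]'

```text
time: 15.75
tool_pos: [0.5923, -0.2415, 0.2433]
tool_rot: [-0.0, 0.987, 0.164, -0.0]
contact_force: [-0.5, -0.3, -0.5]
gripper_width: 0.001
grasp_force: 0.0
```

Run:
```python
from h import *
print(unit_tip())
im=grab_frame("side");cv2.imwrite("pics/side7.png",im[:,:,::-1])
print([(np.round(x["point"],4),x["score"]) for x in recognise("side","cover")[:1]])
```

```text
(15.75, array([-0.0904, -0.2721,  0.2213]), array([-0.5, -0.3, -0.5]))
[(array([0.5575, 0.1296, 0.1956]), 0.72)]
```

View pics/side7.png

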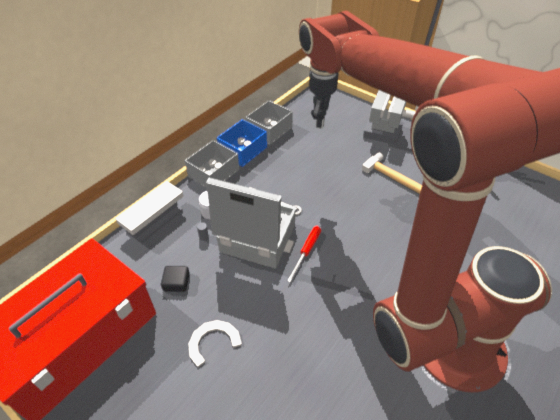

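The cover has swung open again at (243,215). The deep press probably toggled the push-push latch twice, from a bounce going in or a dip during the slow release. The loose things are unmoved and there is plenty of time. I'll close it again with a slower press and a quick, clean lift.

apply_moves --targets '[{"translation":[0,0,-0.4],"twist":0,"hand":0},{"translation":[0,0,-0.42],"twist":0,"hand":0},{"translation":[0,0,0],"twist":0,"hand":0},{"translation":[0.1,-0.46,0],"twist":0,"hand":0},{"translation":[0.1,-0.46,0],"twist":0,"hand":0},{"translation":[0.1,-0.46,0],"twist":0,"hand":0},{"translation":[0.1,-0.46,0],"twist":0,"hand":0},{"translation":[0.1,-0.46,0],"twist":0,"hand":0}]'

```text
time: 16.65
tool_pos: [0.5648, -0.006, 0.3252]
tool_rot: [0.0, 0.987, 0.163, 0.0]
contact_force: [0.4, -0.4, -0.5]
gripper_width: 0.007
grasp_force: 0.0
```

apply_moves --targets '[{"translation":[0.1,-0.46,0],"twist":0,"hand":0},{"translation":[0.1,-0.46,0],"twist":0,"hand":0},{"translation":[0.1,-0.46,0],"twist":0,"hand":0},{"translation":[0.1,-0.46,0],"twist":0,"hand":0},{"translation":[0,0,0],"twist":0,"hand":0},{"translation":[0,0,0],"twist":0,"hand":0}]'

```text
time: 17.25
tool_pos: [0.5435, 0.1802, 0.325]
tool_rot: [0.0, 0.986, 0.165, -0.0]
contact_force: [0.3, -0.2, 0.1]
gripper_width: 0.003
grasp_force: 0.0
```

Run:
```python
from h import *
print(unit_tip(),tool()[1].as_matrix().round(3).tolist())
```

```text
(17.25, array([3.000e-04, 1.426e-01, 3.030e-01]), array([ 0.3, -0.2,  0.1])) [[0.946, 0.325, -0.0], [0.325, -0.946, -0.001], [-0.0, 0.0, -1.0]]
```

Nearly the same starting point as before, so I'll repeat the arc.

apply_moves --targets '[{"translation":[0,0.02,0.34],"twist":0,"hand":0},{"translation":[0,0,0.33],"twist":0,"hand":0},{"translation":[0,0,0],"twist":0,"hand":0},{"translation":[0,0.22,0],"twist":0,"hand":0},{"translation":[0,0.21,0],"twist":0,"hand":0},{"translation":[0,0.15,0.02],"twist":0,"hand":0},{"translation":[0,0.15,0.02],"twist":0,"hand":0},{"translation":[0,0,0],"twist":0,"hand":0}]'

```text
time: 18.05
tool_pos: [0.5687, 0.1065, 0.2547]
tool_rot: [0.0, 0.987, 0.162, 0.0]
contact_force: [-0.1, 0.2, 0.6]
gripper_width: 0.002
grasp_force: 0.3
```

apply_moves --targets '[{"translation":[0,0.14,0.05],"twist":0,"hand":0},{"translation":[0,0.14,0.05],"twist":0,"hand":0},{"translation":[0,0.13,0.07],"twist":0,"hand":0},{"translation":[0,0.14,0.07],"twist":0,"hand":0},{"translation":[0,0,0],"twist":0,"hand":0}]'

```text
time: 18.55
tool_pos: [0.5853, 0.0545, 0.2281]
tool_rot: [0.0, 0.987, 0.163, -0.002]
contact_force: [-0.2, 0.1, -1.1]
gripper_width: -0.004
grasp_force: 0.3
```

apply_moves --targets '[{"translation":[0,0.11,0.09],"twist":0,"hand":0},{"translation":[0,0.12,0.09],"twist":0,"hand":0},{"translation":[0,0.1,0.12],"twist":0,"hand":0},{"translation":[0,0.11,0.12],"twist":0,"hand":0},{"translation":[0,0.07,0.1],"twist":0,"hand":0},{"translation":[0,0.07,0.1],"twist":0,"hand":0},{"translation":[0,0.06,0.11],"twist":0,"hand":0},{"translation":[0,0.05,0.11],"twist":0,"hand":0}]'

```text
time: 19.35
tool_pos: [0.6083, -0.0094, 0.1455]
tool_rot: [0.0, 0.987, 0.164, 0.0]
contact_force: [-0.8, 1.2, 2.0]
gripper_width: 0.002
grasp_force: 0.8
```

apply_moves --targets '[{"translation":[0,0.04,0.08],"twist":0,"hand":0},{"translation":[0,0.03,0.08],"twist":0,"hand":0},{"translation":[0,0.03,0.06],"twist":0,"hand":0},{"translation":[0,0.03,0.04],"twist":0,"hand":0},{"translation":[0,0.02,0],"twist":0,"hand":0},{"translation":[0,0,0],"twist":0,"hand":0}]'

```text
time: 19.95
tool_pos: [0.6131, -0.0237, 0.1204]
tool_rot: [0.001, 0.987, 0.164, 0.0]
contact_force: [0.3, 0.6, 1.3]
gripper_width: 0.001
grasp_force: 0.8
```

Run:
```python
from h import *
print(unit_tip())
```

```text
(19.95, array([-0.    , -0.0729,  0.0984]), array([0.3, 0.6, 1.3]))
```

apply_moves --targets '[{"translation":[0,0,0.03],"twist":0,"hand":0},{"translation":[0,0,0.03],"twist":0,"hand":0},{"translation":[0,0,0.02],"twist":0,"hand":0},{"translation":[0,0,0.02],"twist":0,"hand":0},{"translation":[0,0,0.02],"twist":0,"hand":0},{"translation":[0,0,0.02],"twist":0,"hand":0},{"translation":[0,0,0.02],"twist":0,"hand":0},{"translation":[0,0,0],"twist":0,"hand":0}]'

```text
time: 20.75
tool_pos: [0.613, -0.0233, 0.1039]
tool_rot: [0.0, 0.987, 0.164, 0.0]
contact_force: [0.3, 0.1, 1.6]
gripper_width: 0.003
grasp_force: 0.7
```

apply_moves --targets '[{"translation":[0,0,0.02],"twist":0,"hand":0},{"translation":[0,0,0.02],"twist":0,"hand":0},{"translation":[0,0,0],"twist":0,"hand":0},{"translation":[0,0,0],"twist":0,"hand":0}]'

```text
time: 21.15
tool_pos: [0.613, -0.0232, 0.1006]
tool_rot: [0.0, 0.987, 0.164, 0.0]
contact_force: [-1.4, -1.2, 3.7]
gripper_width: 0.002
grasp_force: 2.1
```

apply_moves --targets '[{"translation":[0,0,0.02],"twist":0,"hand":0},{"translation":[0,0,0],"twist":0,"hand":0},{"translation":[0,0,-0.4],"twist":0,"hand":0},{"translation":[0,0,-0.4],"twist":0,"hand":0},{"translation":[0,0.3,-0.4],"twist":0,"hand":0},{"translation":[-0.3,0.3,0],"twist":0,"hand":0},{"translation":[-0.3,0.3,0],"twist":0,"hand":0},{"translation":[-0.3,0.3,0],"twist":0,"hand":0}]'

```text
time: 21.95
tool_pos: [0.5657, -0.1665, 0.2178]
tool_rot: [-0.0, 0.986, 0.164, 0.0]
contact_force: [0.4, -0.6, -0.6]
gripper_width: -0.003
grasp_force: 0.0
```

apply_moves --targets '[{"translation":[0,0,0],"twist":0,"hand":0},{"translation":[0,0,0],"twist":0,"hand":0},{"translation":[0,0,0],"twist":0,"hand":0},{"translation":[0,0,0],"twist":0,"hand":0},{"translation":[0,0,0],"twist":0,"hand":0},{"translation":[0,0,0],"twist":0,"hand":0},{"translation":[0,0,0],"twist":0,"hand":0},{"translation":[0,0,0],"twist":0,"hand":0}]'

```text
time: 22.75
tool_pos: [0.5666, -0.1655, 0.2183]
tool_rot: [-0.0, 0.986, 0.164, 0.0]
contact_force: [-0.1, 0.3, 0.8]
gripper_width: 0.001
grasp_force: 0.0
```

Run:
```python
from h import *
print(unit_tip())
im=grab_frame("side");cv2.imwrite("pics/side8.png",im[:,:,::-1])
print([(np.round(x["point"],4),x["score"]) for x in recognise("side","cover")[:1]])
```

```text
(22.75, array([-0.0901, -0.1919,  0.1963]), array([-0.1,  0.3,  0.8]))
[(array([0.5637, 0.0974, 0.1802]), 0.58)]
```

View pics/side8.png

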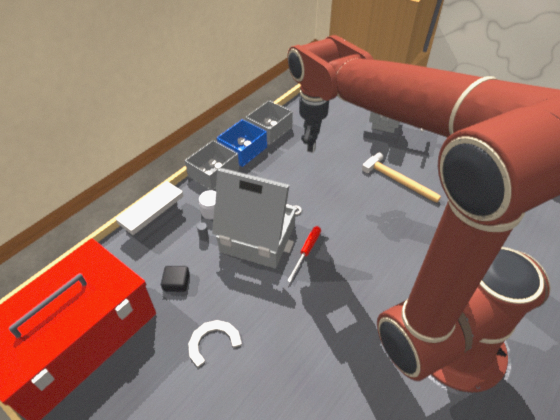

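The cover is open again at (250,205), with all the loose things in place. This time I'll close it, press, and raise slowly while still in contact. That lets me feel whether it latched before leaving, and press again if it didn't.

apply_moves --targets '[{"translation":[0,0,-0.36],"twist":0,"hand":0},{"translation":[0,0,-0.36],"twist":0,"hand":0},{"translation":[0,0,-0.36],"twist":0,"hand":0},{"translation":[0,0,0],"twist":0,"hand":0},{"translation":[0.11,-0.42,0],"twist":0,"hand":0},{"translation":[0.11,-0.42,0],"twist":0,"hand":0},{"translation":[0.11,-0.42,0],"twist":0,"hand":0},{"translation":[0.11,-0.42,0],"twist":0,"hand":0}]'

```text
time: 23.65
tool_pos: [0.5534, 0.0088, 0.3258]
tool_rot: [-0.0, 0.987, 0.163, -0.0]
contact_force: [0.3, 0.5, -0.7]
gripper_width: -0.003
grasp_force: 0.0
```

apply_moves --targets '[{"translation":[0.12,-0.42,0],"twist":0,"hand":0},{"translation":[0.11,-0.42,0],"twist":0,"hand":0},{"translation":[0.11,-0.42,0],"twist":0,"hand":0},{"translation":[0.12,-0.4,0],"twist":0,"hand":0},{"translation":[0,0,0],"twist":0,"hand":0},{"translation":[0,0,0],"twist":0,"hand":0}]'

```text
time: 24.25
tool_pos: [0.5435, 0.1799, 0.3257]
tool_rot: [0.0, 0.986, 0.165, -0.0]
contact_force: [-0.2, -0.1, 0.8]
gripper_width: -0.004
grasp_force: 0.0
```

Run:
```python
from h import *
print(unit_tip(),get_calibration("side") is None)
grab_frame("side");print([(np.round(x["point"],4),x["score"]) for x in recognise("side","cover")[:1]],regions_of("side","cover")[0]["pixels"].sum())
```

```text
(24.25, array([2.000e-04, 1.423e-01, 3.037e-01]), array([-0.2, -0.1,  0.8])) False
[(array([0.5488, 0.1269, 0.1867]), 0.96)] 3767
```

apply_moves --targets '[{"translation":[0,0.02,0.34],"twist":0,"hand":0},{"translation":[0,0,0.33],"twist":0,"hand":0},{"translation":[0,0,0],"twist":0,"hand":0},{"translation":[0,0.22,0],"twist":0,"hand":0},{"translation":[0,0.21,0],"twist":0,"hand":0},{"translation":[0,0.15,0.02],"twist":0,"hand":0},{"translation":[0,0.15,0.02],"twist":0,"hand":0},{"translation":[0,0,0],"twist":0,"hand":0}]'

```text
time: 25.2
tool_pos: [0.5687, 0.1066, 0.2557]
tool_rot: [0.0, 0.987, 0.162, 0.0]
contact_force: [-0.2, 0.1, 0.1]
gripper_width: -0.001
grasp_force: 0.3
```

apply_moves --targets '[{"translation":[0,0.14,0.05],"twist":0,"hand":0},{"translation":[0,0.14,0.05],"twist":0,"hand":0},{"translation":[0,0.13,0.07],"twist":0,"hand":0},{"translation":[0,0.14,0.07],"twist":0,"hand":0},{"translation":[0,0,0],"twist":0,"hand":0}]'

```text
time: 25.7
tool_pos: [0.5853, 0.0545, 0.229]
tool_rot: [0.0, 0.987, 0.163, -0.002]
contact_force: [-0.7, 0.9, 0.6]
gripper_width: -0.001
grasp_force: 0.3
```

apply_moves --targets '[{"translation":[0,0.11,0.09],"twist":0,"hand":0},{"translation":[0,0.12,0.09],"twist":0,"hand":0},{"translation":[0,0.1,0.12],"twist":0,"hand":0},{"translation":[0,0.11,0.12],"twist":0,"hand":0},{"translation":[0,0.07,0.1],"twist":0,"hand":0},{"translation":[0,0.07,0.1],"twist":0,"hand":0},{"translation":[0,0.06,0.11],"twist":0,"hand":0},{"translation":[0,0.05,0.11],"twist":0,"hand":0}]'

```text
time: 26.5
tool_pos: [0.6083, -0.0094, 0.1465]
tool_rot: [0.0, 0.987, 0.164, 0.0]
contact_force: [-0.3, 1.1, 1.4]
gripper_width: 0.002
grasp_force: 0.8
```

apply_moves --targets '[{"translation":[0,0.04,0.08],"twist":0,"hand":0},{"translation":[0,0.03,0.08],"twist":0,"hand":0},{"translation":[0,0.03,0.06],"twist":0,"hand":0},{"translation":[0,0.03,0.04],"twist":0,"hand":0},{"translation":[0,0.04,0],"twist":0,"hand":0},{"translation":[0,0,0],"twist":0,"hand":0}]'

```text
time: 27.1
tool_pos: [0.6138, -0.0258, 0.1215]
tool_rot: [0.001, 0.987, 0.164, 0.0]
contact_force: [-0.7, -0.1, 1.4]
gripper_width: -0.003
grasp_force: 0.7
```

apply_moves --targets '[{"translation":[0,0,0.08],"twist":0,"hand":0},{"translation":[0,0,0.05],"twist":0,"hand":0},{"translation":[0,0,0],"twist":0,"hand":0}]'

```text
time: 27.4
tool_pos: [0.6147, -0.0262, 0.1117]
tool_rot: [0.001, 0.987, 0.164, 0.001]
contact_force: [-5.5, -1.8, 11.5]
gripper_width: -0.003
grasp_force: 5.7
```

apply_moves --targets '[{"translation":[0,0,0],"twist":0,"hand":0},{"translation":[0,0,0],"twist":0,"hand":0}]'

```text
time: 27.6
tool_pos: [0.6145, -0.0262, 0.1103]
tool_rot: [0.001, 0.987, 0.164, 0.001]
contact_force: [-1.9, -1.7, 4.7]
gripper_width: 0.002
grasp_force: 2.6
```

Run:
```python
from h import *
s=state();print(unit_tip(),s["grasp_force"],s["ft_torque"])
im=grab_frame("wrist");a=im[:,:,::-1]
im=grab_frame("side");print([(np.round(x["point"],4),x["score"]) for x in recognise("side","cover")[:1]])
b=cv2.resize(im[140:280,180:340,::-1],None,fx=3,fy=3,interpolation=cv2.INTER_CUBIC)
cv2.imwrite("pics/w9.png",np.hstack([a[:,60:380],b[:420]]))
```

```text
(27.6, array([ 0.0006, -0.0757,  0.0883]), array([-1.9, -1.7,  4.7])) 2.6185708056165895 [-0.2442951   0.27513673  0.00765745]
[(array([0.579 , 0.0554, 0.0854]), 0.83)]
```

View pics/w9.png

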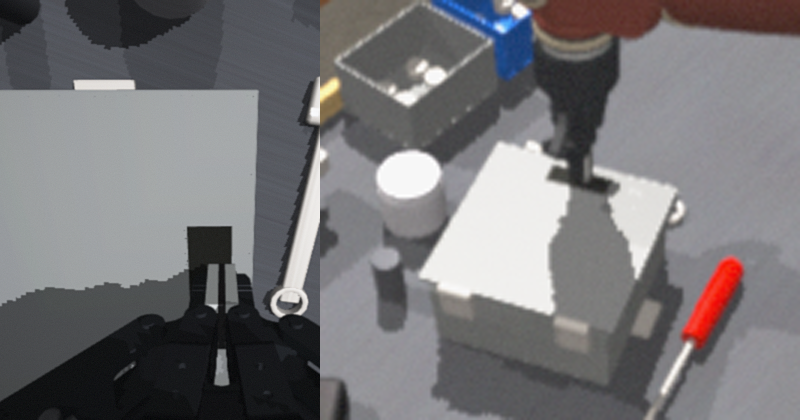

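The cover is down with the fingertip on the pad. The force relaxed from 11.5 to 4.7 N, so that was a bump with damping. I'll press on slowly.

apply_moves --targets '[{"translation":[0,0,0.02],"twist":0,"hand":0},{"translation":[0,0,0.02],"twist":0,"hand":0},{"translation":[0,0,0],"twist":0,"hand":0}]'

```text
time: 28.05
tool_pos: [0.6134, -0.025, 0.1037]
tool_rot: [-0.0, 0.987, 0.164, -0.0]
contact_force: [1.5, -0.7, 1.2]
gripper_width: -0.001
grasp_force: 0.7
```

apply_moves --targets '[{"translation":[0,0,0.02],"twist":0,"hand":0},{"translation":[0,0,0.02],"twist":0,"hand":0},{"translation":[0,0,0],"twist":0,"hand":0}]'

```text
time: 28.35
tool_pos: [0.6135, -0.0249, 0.1004]
tool_rot: [-0.0, 0.987, 0.164, -0.0]
contact_force: [-1.5, -0.5, 4.7]
gripper_width: 0.001
grasp_force: 2.2
```

apply_moves --targets '[{"translation":[0,0,0.02],"twist":0,"hand":0},{"translation":[0,0,0.02],"twist":0,"hand":0},{"translation":[0,0,0],"twist":0,"hand":0},{"translation":[0,0,0],"twist":0,"hand":0}]'

```text
time: 28.75
tool_pos: [0.6136, -0.0248, 0.0985]
tool_rot: [-0.0, 0.986, 0.164, -0.0]
contact_force: [-6.7, -0.2, 13.5]
gripper_width: -0.003
grasp_force: 6.5
```

apply_moves --targets '[{"translation":[0,0,-0.02],"twist":0,"hand":0},{"translation":[0,0,-0.02],"twist":0,"hand":0},{"translation":[0,0,-0.02],"twist":0,"hand":0},{"translation":[0,0,0],"twist":0,"hand":0}]'

```text
time: 29.15
tool_pos: [0.6134, -0.0249, 0.1021]
tool_rot: [-0.0, 0.987, 0.164, -0.0]
contact_force: [-0.1, -0.1, 0.8]
gripper_width: -0.002
grasp_force: 0.7
```

apply_moves --targets '[{"translation":[0,0,-0.03],"twist":0,"hand":0},{"translation":[0,0,-0.03],"twist":0,"hand":0},{"translation":[0,0,0],"twist":0,"hand":0},{"translation":[0,0,0],"twist":0,"hand":0}]'

```text
time: 29.55
tool_pos: [0.6135, -0.0249, 0.1083]
tool_rot: [-0.0, 0.987, 0.164, -0.0]
contact_force: [0.1, 0.2, 1.2]
gripper_width: -0.002
grasp_force: 0.7
```

apply_moves --targets '[{"translation":[0,0,-0.02],"twist":0,"hand":0},{"translation":[0,0,-0.02],"twist":0,"hand":0},{"translation":[0,0,0],"twist":0,"hand":0},{"translation":[0,0,0],"twist":0,"hand":0}]'

```text
time: 29.95
tool_pos: [0.6136, -0.025, 0.1124]
tool_rot: [-0.0, 0.987, 0.164, 0.0]
contact_force: [-0.4, 0.5, 1.7]
gripper_width: -0.0
grasp_force: 0.6
```

apply_moves --targets '[{"translation":[0,0,-0.02],"twist":0,"hand":0},{"translation":[0,0,-0.02],"twist":0,"hand":0},{"translation":[0,0,0],"twist":0,"hand":0},{"translation":[0,0,0],"twist":0,"hand":0}]'

```text
time: 30.35
tool_pos: [0.6136, -0.0249, 0.1164]
tool_rot: [-0.0, 0.987, 0.164, 0.0]
contact_force: [-0.5, 1.0, 0.6]
gripper_width: -0.002
grasp_force: 0.6
```

apply_moves --targets '[{"translation":[0,0,0.01],"twist":0,"hand":0},{"translation":[0,0,0.01],"twist":0,"hand":0},{"translation":[0,0,0.01],"twist":0,"hand":0},{"translation":[0,0,0.01],"twist":0,"hand":0},{"translation":[0,0,0],"twist":0,"hand":0}]'

```text
time: 30.85
tool_pos: [0.6136, -0.0251, 0.1122]
tool_rot: [0.0, 0.987, 0.164, 0.0]
contact_force: [0.7, -0.2, 0.9]
gripper_width: -0.003
grasp_force: 0.6
```

apply_moves --targets '[{"translation":[0,0,0.01],"twist":0,"hand":0},{"translation":[0,0,0.01],"twist":0,"hand":0},{"translation":[0,0,0],"twist":0,"hand":0}]'

```text
time: 31.15
tool_pos: [0.6136, -0.0251, 0.1102]
tool_rot: [0.0, 0.987, 0.164, 0.0]
contact_force: [0.8, 0.2, 1.8]
gripper_width: -0.001
grasp_force: 0.7
```

apply_moves --targets '[{"translation":[0,0,0.01],"twist":0,"hand":0},{"translation":[0,0,0.01],"twist":0,"hand":0},{"translation":[0,0,0],"twist":0,"hand":0}]'

```text
time: 31.45
tool_pos: [0.6135, -0.0251, 0.1081]
tool_rot: [0.0, 0.987, 0.164, 0.0]
contact_force: [0.4, -0.7, 0.7]
gripper_width: -0.0
grasp_force: 0.7
```

apply_moves --targets '[{"translation":[0,0,0.01],"twist":0,"hand":0},{"translation":[0,0,0],"twist":0,"hand":0}]'

```text
time: 31.65
tool_pos: [0.6135, -0.0251, 0.1072]
tool_rot: [0.0, 0.987, 0.164, -0.0]
contact_force: [0.1, -0.0, 0.8]
gripper_width: -0.001
grasp_force: 0.7
```

apply_moves --targets '[{"translation":[0,0,0.01],"twist":0,"hand":0},{"translation":[0,0,0.01],"twist":0,"hand":0},{"translation":[0,0,0.01],"twist":0,"hand":0},{"translation":[0,0,0],"twist":0,"hand":0}]'

```text
time: 32.05
tool_pos: [0.6135, -0.025, 0.1041]
tool_rot: [0.0, 0.987, 0.164, -0.0]
contact_force: [-0.0, -0.4, 2.0]
gripper_width: -0.001
grasp_force: 0.7
```

apply_moves --targets '[{"translation":[0,0,0.01],"twist":0,"hand":0},{"translation":[0,0,0.01],"twist":0,"hand":0},{"translation":[0,0,0],"twist":0,"hand":0}]'

```text
time: 32.35
tool_pos: [0.6135, -0.025, 0.1021]
tool_rot: [-0.0, 0.987, 0.164, -0.0]
contact_force: [0.6, -0.2, 0.8]
gripper_width: 0.001
grasp_force: 0.7
```

apply_moves --targets '[{"translation":[0,0,0.01],"twist":0,"hand":0},{"translation":[0,0,0.01],"twist":0,"hand":0},{"translation":[0,0,0],"twist":0,"hand":0}]'

```text
time: 32.65
tool_pos: [0.6135, -0.0249, 0.1006]
tool_rot: [-0.0, 0.987, 0.164, -0.0]
contact_force: [-1.6, -0.1, 3.6]
gripper_width: -0.0
grasp_force: 1.9
```

apply_moves --targets '[{"translation":[0,0,-0.02],"twist":0,"hand":0},{"translation":[0,0,-0.03],"twist":0,"hand":0},{"translation":[0,0,-0.03],"twist":0,"hand":0},{"translation":[0,0,0],"twist":0,"hand":0}]'

```text
time: 33.05
tool_pos: [0.6137, -0.0251, 0.1089]
tool_rot: [0.0, 0.987, 0.164, 0.0]
contact_force: [0.3, 0.0, 0.7]
gripper_width: 0.002
grasp_force: 0.7
```

apply_moves --targets '[{"translation":[0,0,-0.03],"twist":0,"hand":0},{"translation":[0,0,-0.03],"twist":0,"hand":0},{"translation":[0,0,-0.03],"twist":0,"hand":0},{"translation":[0,0,0],"twist":0,"hand":0}]'

```text
time: 33.45
tool_pos: [0.6136, -0.0249, 0.1178]
tool_rot: [-0.0, 0.987, 0.164, 0.0]
contact_force: [0.1, 1.0, 1.6]
gripper_width: -0.001
grasp_force: 0.6
```

The bump only appears on the first press after the cover has been open. After that the cover moves freely and doesn't latch. My guess is that it snaps through the bump and latches, and my continued pressing then trips it again. So I'll reopen it, press only just through the bump, and withdraw at once, checking by touch.

apply_moves --targets '[{"translation":[0,0,-0.42],"twist":0,"hand":0},{"translation":[0,0,-0.42],"twist":0,"hand":0},{"translation":[0,0,-0.42],"twist":0,"hand":0},{"translation":[0,0,-0.42],"twist":0,"hand":0},{"translation":[0,0,-0.41],"twist":0,"hand":0},{"translation":[0,-0.4,0],"twist":0,"hand":0},{"translation":[0,-0.44,0],"twist":0,"hand":0},{"translation":[0,-0.44,0],"twist":0,"hand":0}]'

```text
time: 34.25
tool_pos: [0.5717, 0.097, 0.3264]
tool_rot: [-0.0, 0.987, 0.163, 0.0]
contact_force: [0.0, 1.0, -0.5]
gripper_width: 0.004
grasp_force: 0.0
```

apply_moves --targets '[{"translation":[0,-0.44,0],"twist":0,"hand":0},{"translation":[0,-0.44,0],"twist":0,"hand":0},{"translation":[0,0,0],"twist":0,"hand":0},{"translation":[0,0,0],"twist":0,"hand":0},{"translation":[0,0,0],"twist":0,"hand":0},{"translation":[0,0,0],"twist":0,"hand":0},{"translation":[0,0,0],"twist":0,"hand":0},{"translation":[0,0,0],"twist":0,"hand":0}]'

```text
time: 35.05
tool_pos: [0.5441, 0.1786, 0.3262]
tool_rot: [0.0, 0.987, 0.163, -0.0]
contact_force: [0.3, -0.7, 0.6]
gripper_width: 0.003
grasp_force: 0.0
```

apply_moves --targets '[{"translation":[0,0,0],"twist":0,"hand":0},{"translation":[0,0,0],"twist":0,"hand":0},{"translation":[0,0,0],"twist":0,"hand":0},{"translation":[0,0,0],"twist":0,"hand":0}]'

```text
time: 35.45
tool_pos: [0.5438, 0.1794, 0.3263]
tool_rot: [0.0, 0.987, 0.164, 0.0]
contact_force: [-0.1, 0.1, 0.4]
gripper_width: -0.003
grasp_force: 0.0
```

Run:
```python
from h import *
print(unit_tip())
grab_frame("side");print([(np.round(x["point"],4),x["score"]) for x in recognise("side","cover")[:1]],regions_of("side","cover")[0]["pixels"].sum())
```

```text
(35.45, array([3.000e-04, 1.417e-01, 3.043e-01]), array([-0.1,  0.1,  0.4]))
[(array([0.5478, 0.1255, 0.1849]), 0.87)] 3700
```

Open (3700 px, as before). Closing again along the same arc.

apply_moves --targets '[{"translation":[0,0.02,0.34],"twist":0,"hand":0},{"translation":[0,0,0.33],"twist":0,"hand":0},{"translation":[0,0,0],"twist":0,"hand":0},{"translation":[0,0.22,0],"twist":0,"hand":0},{"translation":[0,0.21,0],"twist":0,"hand":0},{"translation":[0,0.15,0.02],"twist":0,"hand":0},{"translation":[0,0.15,0.02],"twist":0,"hand":0},{"translation":[0,0,0],"twist":0,"hand":0}]'

```text
time: 36.4
tool_pos: [0.5686, 0.107, 0.2557]
tool_rot: [0.0, 0.987, 0.163, 0.0]
contact_force: [-0.8, 1.3, -0.1]
gripper_width: -0.001
grasp_force: 0.3
```

apply_moves --targets '[{"translation":[0,0.14,0.05],"twist":0,"hand":0},{"translation":[0,0.14,0.05],"twist":0,"hand":0},{"translation":[0,0.13,0.07],"twist":0,"hand":0},{"translation":[0,0.14,0.07],"twist":0,"hand":0},{"translation":[0,0,0],"twist":0,"hand":0}]'

```text
time: 36.9
tool_pos: [0.5853, 0.0545, 0.2291]
tool_rot: [0.0, 0.987, 0.163, -0.002]
contact_force: [-1.8, 0.5, 0.3]
gripper_width: 0.001
grasp_force: 0.3
```

apply_moves --targets '[{"translation":[0,0.11,0.09],"twist":0,"hand":0},{"translation":[0,0.12,0.09],"twist":0,"hand":0},{"translation":[0,0.1,0.12],"twist":0,"hand":0},{"translation":[0,0.11,0.12],"twist":0,"hand":0},{"translation":[0,0.07,0.1],"twist":0,"hand":0},{"translation":[0,0.07,0.1],"twist":0,"hand":0},{"translation":[0,0.06,0.11],"twist":0,"hand":0},{"translation":[0,0.05,0.11],"twist":0,"hand":0}]'

```text
time: 37.7
tool_pos: [0.6083, -0.0094, 0.1465]
tool_rot: [0.0, 0.987, 0.164, 0.0]
contact_force: [-0.0, 0.5, 1.6]
gripper_width: -0.002
grasp_force: 0.8
```

apply_moves --targets '[{"translation":[0,0.04,0.08],"twist":0,"hand":0},{"translation":[0,0.03,0.08],"twist":0,"hand":0},{"translation":[0,0.03,0.06],"twist":0,"hand":0},{"translation":[0,0.03,0.04],"twist":0,"hand":0},{"translation":[0,0.03,0],"twist":0,"hand":0},{"translation":[0,0,0],"twist":0,"hand":0}]'

```text
time: 38.3
tool_pos: [0.6135, -0.0248, 0.1215]
tool_rot: [0.001, 0.987, 0.164, 0.0]
contact_force: [-0.9, -0.6, 0.7]
gripper_width: 0.0
grasp_force: 0.7
```

apply_moves --targets '[{"translation":[0,0,0.03],"twist":0,"hand":0},{"translation":[0,0,0.02],"twist":0,"hand":0},{"translation":[0,0,0.02],"twist":0,"hand":0},{"translation":[0,0,0.02],"twist":0,"hand":0},{"translation":[0,0,0],"twist":0,"hand":0}]'

```text
time: 38.8
tool_pos: [0.6137, -0.025, 0.1129]
tool_rot: [0.001, 0.987, 0.164, 0.001]
contact_force: [-1.0, -3.1, 4.3]
gripper_width: -0.0
grasp_force: 2.0
```

apply_moves --targets '[{"translation":[0,0,0.01],"twist":0,"hand":0},{"translation":[0,0,0],"twist":0,"hand":0}]'

```text
time: 39.0
tool_pos: [0.6137, -0.0248, 0.1118]
tool_rot: [0.001, 0.987, 0.164, 0.001]
contact_force: [-0.0, -3.6, 3.8]
gripper_width: -0.001
grasp_force: 2.2
```

apply_moves --targets '[{"translation":[0,0,0.01],"twist":0,"hand":0},{"translation":[0,0,0],"twist":0,"hand":0}]'

```text
time: 39.2
tool_pos: [0.6138, -0.0246, 0.1108]
tool_rot: [0.001, 0.987, 0.164, 0.001]
contact_force: [0.9, -3.6, 4.7]
gripper_width: 0.003
grasp_force: 2.3
```

apply_moves --targets '[{"translation":[0,0,0.01],"twist":0,"hand":0},{"translation":[0,0,0],"twist":0,"hand":0}]'

```text
time: 39.4
tool_pos: [0.6138, -0.0245, 0.1097]
tool_rot: [0.001, 0.987, 0.164, 0.001]
contact_force: [0.1, -3.6, 4.1]
gripper_width: 0.001
grasp_force: 2.3
```

apply_moves --targets '[{"translation":[0,0,0.01],"twist":0,"hand":0},{"translation":[0,0,0],"twist":0,"hand":0}]'

```text
time: 39.6
tool_pos: [0.6134, -0.0239, 0.1082]
tool_rot: [-0.0, 0.987, 0.164, 0.0]
contact_force: [1.6, -1.8, 2.9]
gripper_width: 0.001
grasp_force: 1.3
```

apply_moves --targets '[{"translation":[0,0,0.01],"twist":0,"hand":0},{"translation":[0,0,0],"twist":0,"hand":0}]'

```text
time: 39.8
tool_pos: [0.6124, -0.0233, 0.1061]
tool_rot: [-0.001, 0.987, 0.164, -0.001]
contact_force: [0.4, 0.4, 1.8]
gripper_width: 0.005
grasp_force: 0.8
```

apply_moves --targets '[{"translation":[0,0,0.01],"twist":0,"hand":0},{"translation":[0,0,0],"twist":0,"hand":0}]'

```text
time: 40.0
tool_pos: [0.6125, -0.0234, 0.1054]
tool_rot: [-0.001, 0.987, 0.164, -0.001]
contact_force: [-1.0, 0.7, 2.5]
gripper_width: -0.003
grasp_force: 0.7
```

apply_moves --targets '[{"translation":[0,0,-0.05],"twist":0,"hand":0},{"translation":[0,0,-0.05],"twist":0,"hand":0},{"translation":[0,0,0],"twist":0,"hand":0}]'

```text
time: 40.3
tool_pos: [0.6138, -0.0241, 0.1177]
tool_rot: [0.0, 0.987, 0.164, 0.001]
contact_force: [-0.9, 0.2, 2.2]
gripper_width: -0.001
grasp_force: 0.6
```

apply_moves --targets '[{"translation":[0,0,-0.03],"twist":0,"hand":0},{"translation":[0,0,0],"twist":0,"hand":0}]'

```text
time: 40.5
tool_pos: [0.6136, -0.0241, 0.12]
tool_rot: [0.0, 0.987, 0.164, 0.0]
contact_force: [1.1, 0.6, 1.2]
gripper_width: 0.0
grasp_force: 0.6
```

apply_moves --targets '[{"translation":[0,0,0.03],"twist":0,"hand":0},{"translation":[0,0,0.03],"twist":0,"hand":0},{"translation":[0,0,0.03],"twist":0,"hand":0},{"translation":[0,0,0],"twist":0,"hand":0}]'

```text
time: 40.9
tool_pos: [0.6129, -0.0241, 0.1095]
tool_rot: [-0.0, 0.987, 0.164, -0.0]
contact_force: [0.3, -0.3, 1.9]
gripper_width: 0.001
grasp_force: 0.7
```

apply_moves --targets '[{"translation":[0,0,0.02],"twist":0,"hand":0},{"translation":[0,0,0],"twist":0,"hand":0}]'

```text
time: 41.1
tool_pos: [0.6129, -0.0241, 0.1078]
tool_rot: [-0.0, 0.987, 0.164, -0.0]
contact_force: [0.3, -0.4, 2.0]
gripper_width: -0.002
grasp_force: 0.7
```

apply_moves --targets '[{"translation":[0,0,0.02],"twist":0,"hand":0},{"translation":[0,0,0],"twist":0,"hand":0}]'

```text
time: 41.3
tool_pos: [0.613, -0.0241, 0.106]
tool_rot: [-0.0, 0.987, 0.164, -0.0]
contact_force: [-0.2, -1.1, 1.4]
gripper_width: -0.003
grasp_force: 0.7
```

apply_moves --targets '[{"translation":[0,0,0.04],"twist":0,"hand":0},{"translation":[0,0,0.04],"twist":0,"hand":0},{"translation":[0,0,0.04],"twist":0,"hand":0},{"translation":[0,0,0.03],"twist":0,"hand":0},{"translation":[0,0,0],"twist":0,"hand":0}]'

```text
time: 41.8
tool_pos: [0.6137, -0.0237, 0.096]
tool_rot: [-0.0, 0.986, 0.164, -0.001]
contact_force: [-13.7, 1.7, 25.5]
gripper_width: 0.0
grasp_force: 12.3
```

apply_moves --targets '[{"translation":[0,0,0.04],"twist":0,"hand":0},{"translation":[0,0,0],"twist":0,"hand":0}]'

```text
time: 42.0
tool_pos: [0.6138, -0.0236, 0.0942]
tool_rot: [-0.001, 0.986, 0.164, -0.001]
contact_force: [-18.5, 2.7, 34.1]
gripper_width: 0.003
grasp_force: 16.5
```

apply_moves --targets '[{"translation":[0,0,-0.19],"twist":0,"hand":0},{"translation":[0,0,-0.05],"twist":0,"hand":0},{"translation":[0,0,0],"twist":0,"hand":0},{"translation":[0,0,0],"twist":0,"hand":0}]'

```text
time: 42.4
tool_pos: [0.613, -0.024, 0.1103]
tool_rot: [-0.0, 0.987, 0.164, -0.0]
contact_force: [0.9, -0.4, 1.0]
gripper_width: -0.004
grasp_force: 0.7
```

apply_moves --targets '[{"translation":[0,0,-0.06],"twist":0,"hand":0},{"translation":[0,0,0],"twist":0,"hand":0},{"translation":[0,0,0],"twist":0,"hand":0}]'

```text
time: 42.7
tool_pos: [0.6127, -0.024, 0.1167]
tool_rot: [-0.0, 0.987, 0.164, -0.001]
contact_force: [-0.3, 0.8, 0.9]
gripper_width: -0.004
grasp_force: 0.6
```

apply_moves --targets '[{"translation":[0,0,-0.42],"twist":0,"hand":0},{"translation":[0,0,-0.42],"twist":0,"hand":0},{"translation":[0,0,-0.42],"twist":0,"hand":0},{"translation":[0,0,-0.42],"twist":0,"hand":0},{"translation":[0,0,-0.42],"twist":0,"hand":0},{"translation":[0,-0.4,0],"twist":0,"hand":0},{"translation":[0,-0.44,0],"twist":0,"hand":0},{"translation":[0,-0.44,0],"twist":0,"hand":0}]'

```text
time: 43.5
tool_pos: [0.5713, 0.0979, 0.327]
tool_rot: [-0.0, 0.987, 0.163, -0.0]
contact_force: [0.6, 0.1, 0.3]
gripper_width: -0.001
grasp_force: 0.0
```

apply_moves --targets '[{"translation":[0,-0.44,0],"twist":0,"hand":0},{"translation":[0,-0.44,0],"twist":0,"hand":0},{"translation":[0,0,0],"twist":0,"hand":0},{"translation":[0,0,0],"twist":0,"hand":0},{"translation":[0,0,0],"twist":0,"hand":0},{"translation":[0,0,0],"twist":0,"hand":0},{"translation":[0,0,0],"twist":0,"hand":0},{"translation":[0,0,0],"twist":0,"hand":0}]'

```text
time: 44.3
tool_pos: [0.5438, 0.1795, 0.3272]
tool_rot: [0.0, 0.987, 0.163, -0.0]
contact_force: [-0.0, 1.1, -0.6]
gripper_width: -0.001
grasp_force: 0.0
```

Run:
```python
from h import *
print(unit_tip())
```

```text
(44.3, array([0.0004, 0.1418, 0.3052]), array([-0. ,  1.1, -0.6]))
```

apply_moves --targets '[{"translation":[0,0.02,0.35],"twist":0,"hand":0},{"translation":[0,0,0.33],"twist":0,"hand":0},{"translation":[0,0,0],"twist":0,"hand":0},{"translation":[0,0.22,0],"twist":0,"hand":0},{"translation":[0,0.21,0],"twist":0,"hand":0},{"translation":[0,0.15,0.02],"twist":0,"hand":0},{"translation":[0,0.15,0.02],"twist":0,"hand":0},{"translation":[0,0,0],"twist":0,"hand":0}]'

```text
time: 45.1
tool_pos: [0.5683, 0.1079, 0.2557]
tool_rot: [0.0, 0.987, 0.163, 0.0]
contact_force: [0.2, 0.4, 0.2]
gripper_width: -0.0
grasp_force: 0.3
```

apply_moves --targets '[{"translation":[0,0.14,0.05],"twist":0,"hand":0},{"translation":[0,0.14,0.05],"twist":0,"hand":0},{"translation":[0,0.13,0.07],"twist":0,"hand":0},{"translation":[0,0.14,0.07],"twist":0,"hand":0}]'

```text
time: 45.5
tool_pos: [0.5856, 0.0565, 0.2304]
tool_rot: [-0.0, 0.987, 0.164, -0.0]
contact_force: [0.2, 1.2, -0.2]
gripper_width: -0.003
grasp_force: 0.7
```

apply_moves --targets '[{"translation":[0,0.11,0.09],"twist":0,"hand":0},{"translation":[0,0.12,0.09],"twist":0,"hand":0},{"translation":[0,0.1,0.12],"twist":0,"hand":0},{"translation":[0,0.11,0.12],"twist":0,"hand":0},{"translation":[0,0.07,0.1],"twist":0,"hand":0},{"translation":[0,0.07,0.1],"twist":0,"hand":0},{"translation":[0,0.06,0.11],"twist":0,"hand":0},{"translation":[0,0.05,0.11],"twist":0,"hand":0}]'

```text
time: 46.3
tool_pos: [0.608, -0.0084, 0.1466]
tool_rot: [0.0, 0.987, 0.164, 0.0]
contact_force: [0.2, -0.2, 2.5]
gripper_width: 0.002
grasp_force: 0.8
```

apply_moves --targets '[{"translation":[0,0.04,0.08],"twist":0,"hand":0},{"translation":[0,0.03,0.08],"twist":0,"hand":0},{"translation":[0,0.03,0.06],"twist":0,"hand":0},{"translation":[0,0.03,0.04],"twist":0,"hand":0},{"translation":[0,0.03,0.03],"twist":0,"hand":0},{"translation":[0,0,0.03],"twist":0,"hand":0},{"translation":[0,0,0.03],"twist":0,"hand":0},{"translation":[0,0,0],"twist":0,"hand":0}]'

```text
time: 47.1
tool_pos: [0.6135, -0.0236, 0.113]
tool_rot: [0.001, 0.987, 0.164, 0.001]
contact_force: [-1.2, 1.4, 3.9]
gripper_width: 0.001
grasp_force: 1.6
```

apply_moves --targets '[{"translation":[0,0,0.015],"twist":0,"hand":0},{"translation":[0,0,-0.03],"twist":0,"hand":0},{"translation":[0,0,-0.03],"twist":0,"hand":0},{"translation":[0,0,0],"twist":0,"hand":0}]'

```text
time: 47.5
tool_pos: [0.6131, -0.0235, 0.1174]
tool_rot: [0.0, 0.987, 0.164, 0.0]
contact_force: [-1.0, 0.5, 3.2]
gripper_width: -0.001
grasp_force: 1.7
```

apply_moves --targets '[{"translation":[0,0,0.22],"twist":0,"hand":0},{"translation":[0,0,-0.27],"twist":0,"hand":0},{"translation":[0,0,0],"twist":0,"hand":0},{"translation":[0,0,0],"twist":0,"hand":0}]'

```text
time: 47.9
tool_pos: [0.6135, -0.0234, 0.1226]
tool_rot: [0.001, 0.987, 0.164, 0.001]
contact_force: [0.0, -0.5, 1.2]
gripper_width: -0.002
grasp_force: 0.6
```

apply_moves --targets '[{"translation":[0,0,0.04],"twist":0,"hand":0},{"translation":[0,0,0.03],"twist":0,"hand":0},{"translation":[0,0,0],"twist":0,"hand":0}]'

```text
time: 48.2
tool_pos: [0.6117, -0.023, 0.1127]
tool_rot: [-0.001, 0.987, 0.164, -0.002]
contact_force: [0.1, -0.2, 1.5]
gripper_width: 0.001
grasp_force: 0.6
```

Still unlatched. The pattern fits a snap-through that latches the cover and then trips it again because the finger stays down. One more cycle, this time with shallow taps of increasing depth, each withdrawn at once.

apply_moves --targets '[{"translation":[0,0,-0.43],"twist":0,"hand":0},{"translation":[0,0,-0.43],"twist":0,"hand":0},{"translation":[0,0,-0.43],"twist":0,"hand":0},{"translation":[0,0,-0.43],"twist":0,"hand":0},{"translation":[0,0,-0.41],"twist":0,"hand":0},{"translation":[0,-0.4,0],"twist":0,"hand":0},{"translation":[0,-0.44,0],"twist":0,"hand":0},{"translation":[0,-0.44,0],"twist":0,"hand":0}]'

```text
time: 49.0
tool_pos: [0.5706, 0.099, 0.3268]
tool_rot: [-0.0, 0.987, 0.163, -0.001]
contact_force: [0.5, 0.6, -0.5]
gripper_width: -0.001
grasp_force: 0.0
```

apply_moves --targets '[{"translation":[0,-0.44,0],"twist":0,"hand":0},{"translation":[0,-0.45,0],"twist":0,"hand":0},{"translation":[0,0,0],"twist":0,"hand":0},{"translation":[0,0,0],"twist":0,"hand":0},{"translation":[0,0,0],"twist":0,"hand":0},{"translation":[0,0,0],"twist":0,"hand":0},{"translation":[0,0,0],"twist":0,"hand":0}]'

```text
time: 49.7
tool_pos: [0.5432, 0.1812, 0.3275]
tool_rot: [0.0, 0.987, 0.163, -0.0]
contact_force: [-0.0, -0.5, 0.0]
gripper_width: 0.0
grasp_force: 0.0
```

Run:
```python
from h import *
print(unit_tip())
```

```text
(49.7, array([3.000e-04, 1.436e-01, 3.055e-01]), array([-0. , -0.5,  0. ]))
```

apply_moves --targets '[{"translation":[0,0.03,0.35],"twist":0,"hand":0},{"translation":[0,0,0.34],"twist":0,"hand":0},{"translation":[0,0.22,0],"twist":0,"hand":0},{"translation":[0,0.22,0],"twist":0,"hand":0},{"translation":[0,0.15,0.02],"twist":0,"hand":0},{"translation":[0,0.15,0.02],"twist":0,"hand":0},{"translation":[0,0.14,0.05],"twist":0,"hand":0},{"translation":[0,0.14,0.05],"twist":0,"hand":0}]'

```text
time: 50.5
tool_pos: [0.5774, 0.0819, 0.2451]
tool_rot: [-0.0, 0.987, 0.164, 0.001]
contact_force: [0.0, 1.0, -0.9]
gripper_width: -0.001
grasp_force: 0.6
```

apply_moves --targets '[{"translation":[0,0.13,0.07],"twist":0,"hand":0},{"translation":[0,0.14,0.07],"twist":0,"hand":0},{"translation":[0,0.11,0.09],"twist":0,"hand":0},{"translation":[0,0.12,0.09],"twist":0,"hand":0},{"translation":[0,0.1,0.12],"twist":0,"hand":0},{"translation":[0,0.11,0.12],"twist":0,"hand":0},{"translation":[0,0.07,0.1],"twist":0,"hand":0},{"translation":[0,0.07,0.1],"twist":0,"hand":0}]'

```text
time: 51.3
tool_pos: [0.6041, 0.0019, 0.1675]
tool_rot: [-0.0, 0.987, 0.164, -0.0]
contact_force: [-0.6, 1.2, 2.0]
gripper_width: -0.001
grasp_force: 0.7
```

apply_moves --targets '[{"translation":[0,0.06,0.11],"twist":0,"hand":0},{"translation":[0,0.05,0.11],"twist":0,"hand":0},{"translation":[0,0.04,0.08],"twist":0,"hand":0},{"translation":[0,0.03,0.08],"twist":0,"hand":0},{"translation":[0,0.03,0.06],"twist":0,"hand":0},{"translation":[0,0.03,0.04],"twist":0,"hand":0},{"translation":[0,0.03,0.03],"twist":0,"hand":0},{"translation":[0,0,0],"twist":0,"hand":0}]'

```text
time: 52.1
tool_pos: [0.6133, -0.0235, 0.1179]
tool_rot: [0.0, 0.987, 0.164, 0.0]
contact_force: [-0.4, 1.7, 1.5]
gripper_width: 0.006
grasp_force: 0.9
```

apply_moves --targets '[{"translation":[0,0,0.06],"twist":0,"hand":0},{"translation":[0,0,0.04],"twist":0,"hand":0},{"translation":[0,0,-0.1],"twist":0,"hand":0},{"translation":[0,0,0],"twist":0,"hand":0}]'

```text
time: 52.5
tool_pos: [0.6136, -0.0237, 0.1194]
tool_rot: [0.001, 0.987, 0.164, 0.001]
contact_force: [-0.1, -1.8, 3.5]
gripper_width: -0.001
grasp_force: 1.8
```

apply_moves --targets '[{"translation":[0,0,0.07],"twist":0,"hand":0},{"translation":[0,0,0.045],"twist":0,"hand":0},{"translation":[0,0,-0.115],"twist":0,"hand":0}]'

```text
time: 52.8
tool_pos: [0.613, -0.0236, 0.1182]
tool_rot: [0.0, 0.987, 0.164, 0.0]
contact_force: [-0.6, 0.6, 0.5]
gripper_width: -0.001
grasp_force: 0.4
```

apply_moves --targets '[{"translation":[0,0,-0.02],"twist":0,"hand":0},{"translation":[0,0,0],"twist":0,"hand":0}]'

```text
time: 53.0
tool_pos: [0.6137, -0.0235, 0.1204]
tool_rot: [0.001, 0.987, 0.164, 0.001]
contact_force: [1.2, -0.5, 3.6]
gripper_width: 0.002
grasp_force: 1.7
```

apply_moves --targets '[{"translation":[0,0,0.08],"twist":0,"hand":0},{"translation":[0,0,0.055],"twist":0,"hand":0},{"translation":[0,0,-0.135],"twist":0,"hand":0},{"translation":[0,0,0],"twist":0,"hand":0}]'

```text
time: 53.4
tool_pos: [0.6136, -0.0233, 0.1211]
tool_rot: [0.0, 0.987, 0.164, 0.001]
contact_force: [-0.4, -1.0, 3.7]
gripper_width: -0.001
grasp_force: 1.9
```

apply_moves --targets '[{"translation":[0,0,0.1],"twist":0,"hand":0},{"translation":[0,0,0.05],"twist":0,"hand":0},{"translation":[0,0,-0.15],"twist":0,"hand":0},{"translation":[0,0,0],"twist":0,"hand":0}]'

```text
time: 53.8
tool_pos: [0.6138, -0.0233, 0.1212]
tool_rot: [0.001, 0.987, 0.164, 0.001]
contact_force: [0.8, -1.5, 3.8]
gripper_width: -0.001
grasp_force: 2.0
```

apply_moves --targets '[{"translation":[0,0,0.1],"twist":0,"hand":0},{"translation":[0,0,0.065],"twist":0,"hand":0},{"translation":[0,0,-0.165],"twist":0,"hand":0},{"translation":[0,0,0],"twist":0,"hand":0}]'

```text
time: 54.2
tool_pos: [0.6141, -0.0233, 0.1214]
tool_rot: [0.001, 0.987, 0.164, 0.002]
contact_force: [1.7, -0.1, 3.9]
gripper_width: 0.003
grasp_force: 2.0
```

apply_moves --targets '[{"translation":[0,0,0.1],"twist":0,"hand":0},{"translation":[0,0,0.08],"twist":0,"hand":0},{"translation":[0,0,-0.18],"twist":0,"hand":0},{"translation":[0,0,0],"twist":0,"hand":0}]'

```text
time: 54.6
tool_pos: [0.6142, -0.0234, 0.1217]
tool_rot: [0.001, 0.987, 0.164, 0.002]
contact_force: [3.2, -1.0, 2.8]
gripper_width: 0.002
grasp_force: 2.0
```

apply_moves --targets '[{"translation":[0,0,0.1],"twist":0,"hand":0},{"translation":[0,0,0.095],"twist":0,"hand":0},{"translation":[0,0,-0.195],"twist":0,"hand":0},{"translation":[0,0,0],"twist":0,"hand":0}]'

```text
time: 55.0
tool_pos: [0.614, -0.0233, 0.1213]
tool_rot: [0.001, 0.987, 0.164, 0.002]
contact_force: [0.6, -1.1, -0.3]
gripper_width: -0.002
grasp_force: 0.0
```

Contact is lost at 0.121 with zero grip force, so the cover stayed down and is latched. Now I'll withdraw straight up and verify.

apply_moves --targets '[{"translation":[0,0,-0.2],"twist":0,"hand":0},{"translation":[0,0,-0.4],"twist":0,"hand":0},{"translation":[0,0.2,-0.4],"twist":0,"hand":0},{"translation":[0,0.3,0],"twist":0,"hand":0},{"translation":[0,0.3,0],"twist":0,"hand":0},{"translation":[0,0,0],"twist":0,"hand":0},{"translation":[0,0,0],"twist":0,"hand":0},{"translation":[0,0,0],"twist":0,"hand":0}]'

```text
time: 55.8
tool_pos: [0.6377, -0.0979, 0.2173]
tool_rot: [-0.001, 0.986, 0.164, -0.002]
contact_force: [0.3, 0.1, 0.5]
gripper_width: 0.001
grasp_force: 0.0
```

Run:
```python
from h import *
print(unit_tip())
grab_frame("side");p=recognise("side","cover")[:1];print([(np.round(x["point"],4),x["score"]) for x in p])
if p and p[0]["point"][2]<.11: print(job_done(),state()["time"])
```

```text
(55.8, array([-0.0009, -0.151 ,  0.1953]), array([0.3, 0.1, 0.5]))
[(array([0.582 , 0.0548, 0.0904]), 0.58)]
the job is handed in; nothing more can be done
the job is handed in; nothing more can be done
```

The job is handed in at about 56 s of the 61 s allowed, after several failed closing attempts: the cover was popped open, the round key pressed fully down and released, the cover closed and latched (camera put its face at 90 mm, the shut height), the arm clear; I did not re-check the keys or the loose items' positions at the end, and no verdict came back.

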